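Zero the peak pointer, then hold the slide holder flush on the sloped reading stage

ROBOT

A 6-joint arm with a two-finger parallel gripper is mounted at the origin on the work surface. World frame = base frame: x ahead of the robot, y to its left, z up, the work surface at z = 0. Lengths are in m, angles in rad, forces in N, time in s.
With the tool pointing down it reaches from about 0.375 to 0.9 m from the base axis. Payload 3.1 kg.
Tool frame: the origin (TCP) lies at the very end of the fingers, on their centre line; the grasp point (between the pads) lies robot.grasp_offset behind it (robot.grasp_offset is the distance from the TCP to the grasp point, in m); z points along the fingers, y is the direction in which the jaws open and shut (so a half turn about z gives the same grasp; the last joint's range is limited). The gripper opens to 87 mm and grips with 3 to 60 N. Pads are 19 mm wide; open, the fingers measure 117 mm over their backs; the gripper's body (75 mm by 190 mm) begins 51 mm behind the grasp point.
Start: joints at [0.982, 0.527, 1.433, -0, 1.181, -0.178], TCP at [0.25, 0.573, 0.223] pointing down, gripper open.
Joint ranges: [-3.08, 3.08], [-0.75, 2.2], [0.22, 2.44], [-1.43, 4.57], [0, 2.65], [-2.85, 2.85]. Speed limits (rad/s): [2.79, 2.79, 3.14, 3.14, 3.14, 3.14].

INTERFACE

Orientations are given as a unit quaternion [x, y, z, w].
In Python, from rig import robot gives the robot as it stands.
- The arm moves only by the tool drive_tool, never from a script. Its argument "targets" is one flat list of numbers, 6 for each row, row after row: the shift along the tool's x, y, z in cm, then the turn, a rotation vector about the tool's x, y, z in degrees. A call has 1 to 12 rows; each row is the pose to reach, as a shift and turn from the pose commanded when the call began, along the tool's axes at that moment; what a row does not reach only later rows make up. A row lasts 1/12 s, in which the tool goes at most 41.7 mm and 7.16 degrees, less where a joint would pass 70% of its speed; a pose out of reach is approached as far as the arm can. A call with a gripper value outside its range is refused whole. "grip" is the gripper command: -1 is fully open, 1 is shut, values between are in proportion, set as the call begins (left out, the last holds). The fingers move at their own pace and stop on an object; "squeeze" is the grip in N (left out, the last holds). Time passes only in rows, so rows that repeat a pose let the fingers close. It gives the time, the measured TCP pose, the force and the opening at its end, in the units of the state.
- robot.get_obs(): the state, without advancing time (a new reading comes with each control period).
- robot.camera(name): name is "scene" or "top" or "wrist"; returns (picture, depth): 400x640x3 uint8, red, green, blue; 400x640 float32, m along the optical axis (not along the pixel's ray), 0 where there is no reading.
- robot.calibration(name): a dict with "mtx" (3x3 intrinsics, pixels), "R" (3x3) and "t" (3): a world point X has camera coordinates R X + t; the wrist camera has in their place "hand_eye" (4x4, takes a point from camera to tool coordinates, whose origin is the TCP and whose axes are the flange's). Camera axes: x right, y down, z forward; pixel columns grow to the right and rows downward; lengths in m; the calibration is good to about 2 mm. A picture is of the moment at which its call begins: read the wrist's pose just before it. calibration takes no time and is no camera call.
- robot.hand_in(): hands the job in, once; it reports no verdict.
The state is a dict: "time": time; "q": joint angles; "joint_velocities": joint speeds; "joint_torque": joint torques, N m; "position": TCP position; "tool_rot": TCP orientation; "ft_force": force on the tool from outside, world axes, zero at the start; "moment": the same for the moment, N m; "grip_width": finger opening in m.
Only numpy, scipy, OpenCV 4.12 (cv2) and the standard library are available. Lean on these libraries where they do the work, as an engineer would, in place of code of your own. Each camera call takes 0.05 s, during which the arm holds its last target.

TASK

Get a contact reading of the slides: first turn the reset knob on the grey gauge box anticlockwise, all the way back to its zero stop, before the slide holder touches the stage. Then pick up the flat slide holder by its upright fin, tilt it to the slope of the sprung stage plate, lay it flush, centred over the pale window and square with the plate, and press gently so that the plate sinks to about half of its 10 mm travel, never to the bottom. Finish while still gripping the holder and pressing it there, and leave the other things on the bench alone.

Things in the scene. Friction and masses are not known exactly. Their poses are not given: they have to be found in the camera images.
- gauge: fixed grey gauge box, 130 mm (x) x 110 mm (y), 50 mm tall, with the reset knob on the middle of its top; origin at the centre of its underside
- knob_grip (a point): the reset knob: a black upright bar 40 mm long, 10 mm thick, 30 mm tall (top 86.5 mm above the bench) on a round aluminium skirt 52 mm across (skirt top 56.5 mm above the bench). The point is on the turning axis, 10 mm below the bar's top. Its x runs along the bar towards the white pointer (the bar reaches 18 mm to +x, 22 mm to -x), y across it, z up; it turns with the knob
- peak_knob (a joint): angle of the reset knob: 0 at its zero stop (pointer at the first tick, along the gauge box's x axis, away from the robot), growing clockwise seen from above, to 1.8 rad. Slight friction (0.03 N m); stays where it is left
- holder: the slide holder, same part and axes as holder_grip; origin at the centre of its flat underside
- holder_grip (a point): the slide holder: aluminium plate 84 mm (x) x 70 mm (y) x 6 mm with two glass slides and, in its middle, an upright fin 36 mm long (x), 12 mm thick (y), 34 mm tall, its top 40 mm above the underside; about 0.14 kg; starts flat on the bench. The point is the fin's centre, 23 mm above the middle of the flat underside. z is up out of the plate, x along the fin
- stand: fixed stand of the stage: base 130 mm (x) x 140 mm (y) and two white yoke cheeks, 59 to 69 mm either side of the middle, 102 mm tall; the stage tilts between them about a level axis along y, 85 mm above the bench. Origin at the centre of its underside, z up
- stage_face (a point): the middle of the upper face and of its pale 54 x 44 mm window. The stage is a black plate 98 mm (x) x 86 mm (y) in the yoke. z is the normal out of the face, leaning towards the robot by the slope (about 14 to 34 degrees, new every time, locked during the job), x points up the slope, y is level. The point moves with the plate as it sinks
- stage_plate (a joint): how far the sprung stage plate is pushed in along its normal: 0 at rest, 0.010 m at the bottom. It starts to give at 1 to 2.5 N and takes 1 N more for every further 1 mm (5 mm needs about 6 to 7.5 N)
- dropper: small white plastic dropper bottle with a red cap, 32 mm across, 75 mm tall; origin at the centre of its underside (leave alone)
- amber_bottle: amber glass bottle with a black cap, 60 mm across, 130 mm tall; origin at the centre of its underside (leave alone)
- marker: black marker pen lying down, 132 mm long, 17 mm thick; origin on the bench under it, x along the pen (leave alone)
- beaker: clear beaker, 68 mm across, 85 mm tall; origin at the centre of its underside (leave alone)
- tip_box: open orange box 110 x 80 x 55 mm; origin at the centre of its underside (leave alone)
- green_cup: green plastic cup, 72 mm across, 95 mm tall; origin at the centre of its underside (leave alone)
- rack: white test tube rack, 100 x 230 mm and 80 mm tall (tubes up to 113 mm); origin at the centre of its underside (leave alone)
There are look-alikes about, which are no part of the job. What is shaped like the gauge but blue is not meant.

How it is judged:
On the way, in this order (a step that is already met when the one before it is completed fails the run):
1. the reset knob is turned back to its zero stop (value of joint peak_knob below 0.06 rad), for 0.2 s.
2. the slide holder is lifted off the bench (height (world z) of holder_grip above 0.06 m and contact force between the fingers and holder above 0.5 N), for 0.2 s.
At the end, for the whole second after the job is handed in: Through the last second: knob within 0.06 rad of zero; fingers still hold the holder, at rest on the plate, faces within 0.04 rad, middle within 10 mm (along the slope) and 9 mm (across) of the window's, long side within 0.12 rad of the plate's x axis, plate pushed in 2.5 to 8.5 mm (value of joint peak_knob below 0.06 rad and angle between the z axis of holder_grip and the z axis of stage_face, either way round below 0.04 rad and angle between the x axis of holder_grip and the x axis of stage_face, either way round below 0.12 rad and x of holder_grip in the frame of stage_face between -0.01 and 0.01 m and y of holder_grip in the frame of stage_face between -0.009 and 0.009 m and z of holder_grip in the frame of stage_face between 0.019 and 0.026 m and value of joint stage_plate between 0.0025 and 0.0085 m and linear speed of holder below 0.01 m/s and contact force between the fingers and holder above 1 N); the arm keeps its last pose, push and grip.
It fails at once if the holder touches the stage before the knob is back at zero (contact force between holder and stage_plate above 0.3 N and value of joint peak_knob above 0.08 rad).
It fails at once if the stage plate is pushed to the bottom (value of joint stage_plate above 0.0098 m).
It fails at once if another thing on the bench is moved by more than 25 mm (distance of any of dropper, amber_bottle, marker, beaker, tip_box, green_cup, rack from where it was at the start of the episode above 0.025 m).
It also fails if it takes over 53 s, if anything falls off the work surface, if the arm or the gripper's body presses on something with over 40 N, if the wrist force passes 120 N, or if a joint passes its speed limit or range.

## Working session

There is one attempt and no reset: what is moved stays moved. The work goes in short steps, Python scripts to look and compute and a tool call to move; the robot and the scene stay as the last step left them, time stands still between calls to the robot, and variables do not carry over. Pictures are saved under pics/ and viewed, and the job is handed in when it is done.

Besides the shell and the picture viewer there is one more tool, called after "Call:" by a JSON object that holds its "method" and its "body". drive_tool: Moves the arm, as the interface text tells. Its arguments: {"type":"object","properties":{"targets":{"type":"array","items":{"type":"number"}},"grip":{"type":"number"},"squeeze":{"type":"number"}},"required":["targets"]}

```bash
ls; mkdir -p pics; python3 - <<'E'
from rig import robot
import cv2
print(robot.get_obs(), robot.grasp_offset)
for n in ("scene","top"):
    p,d=robot.camera(n); cv2.imwrite(f"pics/{n}0.png",p[:,:,::-1]); c=robot.calibration(n); print(n,c)
    import numpy as np; np.savez(f"{n}0.npz",p=p,d=d,**c)
print(robot.calibration("wrist"))
E
```

```text
pics
{'time': 0.0, 'q': array([ 9.81496454e-01,  5.28472744e-01,  1.43390544e+00,  2.59686222e-06,
        1.18138978e+00, -1.78499604e-01]), 'joint_velocities': array([-1.25622720e-03,  1.02793877e-03,  5.94249301e-05,  1.27629403e-04,
       -1.62082293e-04, -7.61663711e-04]), 'joint_torque': array([-1.38964402e-03, -4.40049469e+01, -1.76588380e+01,  6.31736079e-02,
        5.82755136e-02, -1.60898462e-04]), 'position': array([0.24914712, 0.57239323, 0.2215666 ]), 'tool_rot': array([ 2.03959263e-01,  9.78978772e-01, -1.00803714e-03, -4.08483144e-04]), 'ft_force': array([-0.08901074,  0.4232789 ,  0.23245965]), 'moment': array([-0.00776568,  0.04995651,  0.02520034]), 'grip_width': 0.0867703805099929} 0.0187
scene {'mtx': array([[403.07899674,   0.        , 309.81814322],
       [  0.        , 403.07899674, 203.74718745],
       [  0.        ,   0.        ,   1.        ]]), 'R': array([[-0.40751374,  0.91315361, -0.00911288],
       [ 0.73599657,  0.32251364, -0.59522601],
       [-0.54059375, -0.24926982, -0.80350666]]), 't': array([ 0.21545956, -0.3504315 ,  1.36537218])}
top {'mt
[... 176 characters left out ...]
026249 , -0.9998933 , -0.01437008],
       [-0.99816675, -0.00175091, -0.06049859],
       [ 0.06046697,  0.01450254, -0.99806484]]), 't': array([0.00282427, 0.55465547, 1.66197887])}
{'mtx': array([[297.31663588,   0.        , 320.10484955],
       [  0.        , 297.31663588, 195.87805725],
       [  0.        ,   0.        ,   1.        ]]), 'hand_eye': array([[ 2.30967000e-04, -9.64889680e-01, -2.62655386e-01,
         7.10117604e-02],
       [ 9.99999912e-01,  3.14575919e-04, -2.76271044e-04,
         7.38859436e-04],
       [ 3.49196139e-04, -2.62655299e-01,  9.64889668e-01,
        -1.62427800e-01],
       [ 0.00000000e+00,  0.00000000e+00,  0.00000000e+00,
         1.00000000e+00]])}
```

View pics/scene0.png

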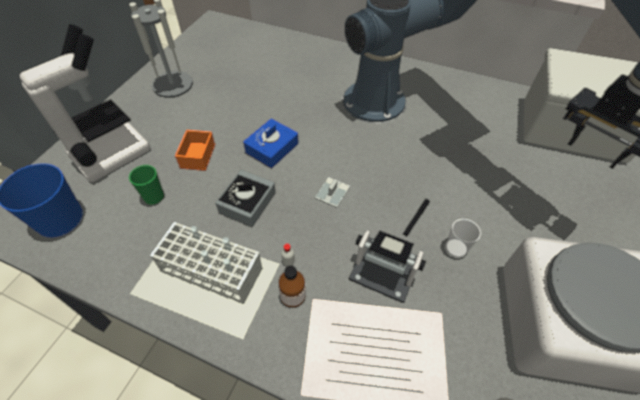

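View pics/top0.png

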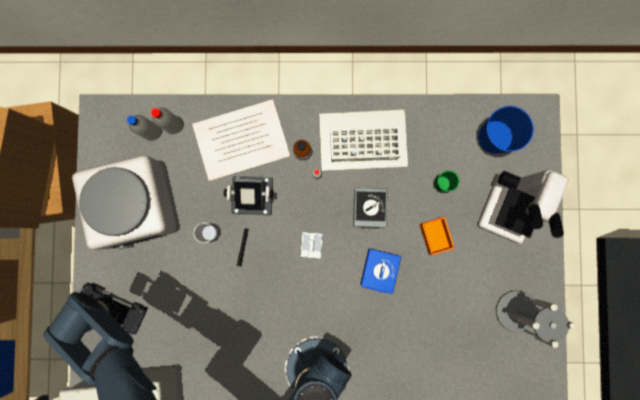

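The scene shows two gauge-shaped boxes. The grey one is at top (370,208) / scene (246,198), and the blue look-alike is at top (381,271) / scene (271,142). The grey one fits the description. The holder is at top (312,245) and the stage at top (249,195). I'll confirm with enlarged crops.

```bash
python3 - <<'E'
import cv2,numpy as np
t=cv2.imread("pics/top0.png"); s=cv2.imread("pics/scene0.png")
R=lambda im,x,y,w,h,k:cv2.resize(im[y:y+h,x:x+w],(w*k,h*k),interpolation=cv2.INTER_CUBIC)
a=R(t,340,170,70,70,5); b=R(t,285,215,70,70,5) 
c=R(t,215,160,70,70,5); d=R(s,210,160,70,70,5)
cv2.imwrite("pics/crop1.png",cv2.resize(np.vstack([np.hstack([a,b]),np.hstack([c,d])]),(600,600)))
E
```

```text
(no output)
```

View pics/crop1.png

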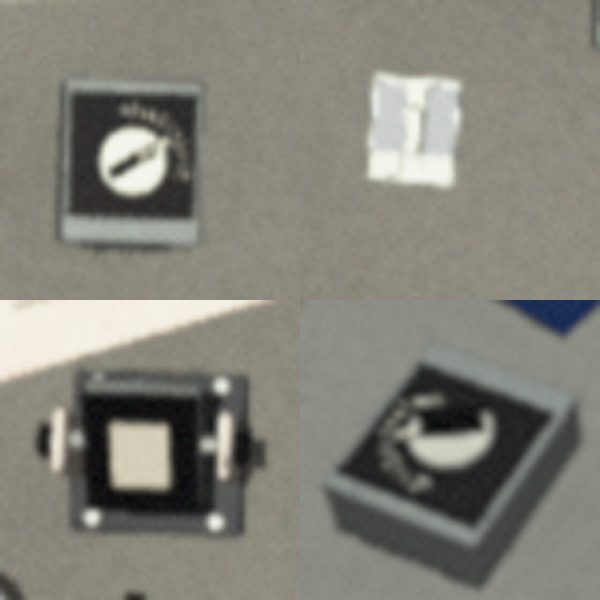

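The crop confirms the grey box, with its pointer about 60° clockwise of the box's far direction. It also shows the holder, fin vertical in the top view, and the stage with its pale window. Next I'll get rough positions.

```bash
cat > h.py <<'E'
import numpy as np,cv2
from scipy.spatial.transform import Rotation as Ro
def campose(name,obs=None,c=None):
    from rig import robot
    c=c or robot.calibration(name)
    if name!="wrist": return c["mtx"],c["R"].T,-c["R"].T@c["t"]
    H=c["hand_eye"]; Rt=Ro.from_quat(obs["tool_rot"]).as_matrix()
    return c["mtx"],Rt@H[:3,:3],Rt@H[:3,3]+obs["position"]
def ray(K,px):
    px=np.atleast_2d(px).astype(float)
    return np.c_[(px[:,0]-K[0,2])/K[0,0],(px[:,1]-K[1,2])/K[1,1],np.ones(len(px))]
def onplane(cp,px,n,d):  # n.X=d
    K,R,o=cp; r=ray(K,px)@R.T; n=np.asarray(n,float)
    return o+r*((d-n@o)/(r@n))[:,None]
def onz(cp,px,z): return onplane(cp,px,[0,0,1],z)
def cloud(cp,d):
    K,R,o=cp; v,u=np.mgrid[:400,:640]
    r=ray(K,np.c_[u.ravel(),v.ravel()])*d.ravel()[:,None]
    return (r@R.T+o).reshape(400,640,3)
def proj(cp,X):
    K,R,o=cp; x=(np.atleast_2d(X)-o)@R@K.T; return x[:,:2]/x[:,2:]
def snap(tag):
    from rig import robot
    o=robot.get_obs(); p,d=robot.camera("wrist"); cp=campose("wrist",o)
    cv2.imwrite(f"pics/{tag}.png",p[:,:,::-1]); np.savez(f"{tag}.npz",p=p,d=d,K=cp[0],R=cp[1],o=cp[2])
    return o,p,d,cp
def load(tag):
    z=np.load(f"{tag}.npz"); return z["p"],z["d"],(z["K"],z["R"],z["o"])
def delta(obs,P,Rm):
    """shift in cm tool axes and rotvec deg to TCP pos P, rotation matrix Rm"""
    Rt=Ro.from_quat(obs["tool_rot"]).as_matrix()
    return np.round((Rt.T@(np.asarray(P)-obs["position"]))*100,2), np.round(np.degrees(Ro.from_matrix(Rt.T@Rm).as_rotvec()),2)
E
python3 - <<'E'
from h import *
for n in ("top","scene"):
    z=np.load(n+"0.npz"); cp=campose(n,c=z); C=cloud(cp,z["d"])
    if n=="top":
        for k,px,zz in (("knob",(371,207),.0565),("holder",(312,245),.006),("window",(249,195),.087),("blue",(381,271),.05),("amber",(303,149),.12),("dropper",(317,173),.07),("marker",(243,247),.01),("beaker",(206,232),.04),("rack",(365,143),.08),("green",(447,181),.09),("tip",(437,236),.05)):
            print(k,onz(cp,px,zz)[0].round(3), C[px[1],px[0]].round(3))
    else:
        print(C[245,393].round(3),C[198,246].round(3),C[192,333].round(3))
E
```

```text
knob [ 0.549 -0.179  0.056] [ 0.547 -0.176  0.087]
holder [0.42  0.02  0.006] [0.421 0.019 0.043]
window [0.586 0.227 0.087] [0.584 0.224 0.111]
blue [ 0.335 -0.213  0.05 ] [ 0.337 -0.209  0.083]
amber [0.734 0.047 0.12 ] [0.738 0.048 0.099]
dropper [0.662 0.002 0.07 ] [0.661 0.002 0.076]
marker [0.413 0.258 0.01 ] [0.413 0.257 0.018]
beaker [0.464 0.38  0.04 ] [ 0.464  0.389 -0.   ]
rack [ 0.762 -0.158  0.08 ] [ 0.762 -0.158  0.077]
green [ 0.633 -0.426  0.09 ] [ 0.642 -0.447  0.009]
tip [ 0.452 -0.401  0.05 ] [ 0.452 -0.413 -0.002]
[0.584 0.231 0.102] [ 0.57  -0.164  0.053] [0.428 0.026 0.009]
```

```bash
python3 - <<'E'
from h import *
from rig import robot
o=robot.get_obs()
Rm=np.array([[-1,0,0],[0,1,0],[0,0,-1.]]).T
print(delta(o,[.57,.228,.23],Rm))
E
```

```text
(array([-43.17, -18.77,  -0.81]), array([ -0.1 ,  -0.04, -23.54]))
```

Call:
{"method": "drive_tool", "body": {"targets": [-4, -2, 0, 0, 0, -4, -8, -4, 0, 0, 0, -8, -12, -6, 0, 0, 0, -12, -16, -8, 0, 0, 0, -15, -20, -10, 0, 0, 0, -18, -24, -11, 0, 0, 0, -20, -28, -13, 0, 0, 0, -22, -32, -15, -0.8, 0, 0, -23.5, -36, -17, -0.8, 0, 0, -23.5, -39, -18, -0.8, 0, 0, -23.5, -42, -18.6, -0.8, 0, 0, -23.5, -43.2, -18.8, -0.8, 0, 0, -23.5], "grip": -1}}

```text
time: 1.1
position: [0.5751, 0.2238, 0.2305]
tool_rot: [0.003, 1.0, -0.001, 0.002]
ft_force: [0.3, -0.1, 0.2]
grip_width: 0.0872
```

Call:
{"method": "drive_tool", "body": {"targets": [0, 0, 0, 0, 0, 0, 0, 0, 0, 0, 0, 0, 0, 0, 0, 0, 0, 0]}}

```text
time: 1.35
position: [0.569, 0.2288, 0.2299]
tool_rot: [0.0, 1.0, 0.0, -0.001]
ft_force: [-0.7, -0.4, -0.4]
grip_width: 0.0872
```

```bash
python3 - <<'E'
from h import *
o,p,d,cp=snap("w1"); print(o["time"],o["position"],o["joint_velocities"].round(3),o["q"].round(2))
E
```

```text
1.35 [0.56896197 0.22881918 0.2299238 ] [ 0.02  -0.01   0.008 -0.003 -0.002 -0.003] [ 0.2   0.5   1.45  0.    1.19 -1.37]
```

View pics/w1.png

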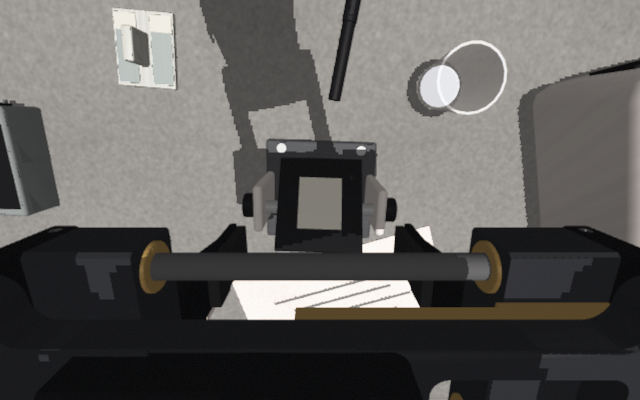

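The wrist view shows the stage: pale window at about (320,204), black plate spanning (275–363, 157–252), cheeks at (262,200) and (378,205). The holder is at (145,48). I'll measure both.

```bash
cat > st.py <<'E'
from h import *
import sys
def stage(tag,seed):
    p,d,cp=load(tag); C=cloud(cp,d)
    m=np.zeros((402,642),np.uint8); im=cv2.GaussianBlur(p,(3,3),0).copy()
    cv2.floodFill(im,m,seed,0,(14,)*3,(14,)*3,cv2.FLOODFILL_MASK_ONLY|cv2.FLOODFILL_FIXED_RANGE|(255<<8))
    m=m[1:-1,1:-1]
    c=max(cv2.findContours(m,0,2)[0],key=cv2.contourArea)
    print("area",cv2.contourArea(c), cv2.minAreaRect(c))
    mi=cv2.erode(m,np.ones((5,5)))
    X=C[mi>0]; X=X[d[mi>0]>0]; ctr=X.mean(0); U,S,V=np.linalg.svd(X-ctr,full_matrices=False); n=V[2]*np.sign(V[2][2])
    r=(X-ctr)@n; print("res",r.std(),len(X))
    ap=cv2.approxPolyDP(c,4,True)[:,0]; print(ap.tolist())
    M=cv2.moments(c); g=(M["m10"]/M["m00"],M["m01"]/M["m00"])
    W=onplane(cp,c[:,0],n,n@ctr)
    xs=np.cross([0,1,0],n); 
    print("n",n,"slope",np.degrees(np.arccos(n[2])),"az",np.degrees(np.arctan2(n[1],n[0])))
    print("centroid",g,onplane(cp,[g],n,n@ctr)[0])
    # rect in plane
    z=n; y=np.cross(z,[1,0,0]); y=np.cross([0,0,1],-n); y=y/np.linalg.norm(y)
    x=np.cross(y,z)
    if x[2]<0: x,y=-x,-y
    q=np.c_[(W-ctr)@x,(W-ctr)@y].astype(np.float32)*1000
    R=cv2.minAreaRect(q); print("rect mm",R); c0=ctr+x*R[0][0]/1000+y*R[0][1]/1000
    print("center",c0); return n,c0,x,y
if __name__=="__main__":
    print(stage(sys.argv[1],(int(sys.argv[2]),int(sys.argv[3]))))
E
python3 st.py w1 320 204
python3 - <<'E'
from h import *
p,d,cp=load("w1"); C=cloud(cp,d)
# plate depth fit black region
P=C[160:245,280:300].reshape(-1,3); Q=C[160:235,346:358].reshape(-1,3)
for X in (P,Q,np.vstack([P,Q])):
    c=np.median(X,0); 
    for _ in range(3):
        U,S,V=np.linalg.svd(X-X.mean(0),full_matrices=False); n=V[2]*np.sign(V[2][2]); r=(X-X.mean(0))@n; X=X[abs(r)<.003]
    print(n,np.degrees(np.arccos(n[2])),r.std(),X.mean(0),len(X))
E
```

```text
area 1992.0 ((319.6238708496094, 203.02598571777344), (42.2133674621582, 49.70686721801758), 2.385944128036499)
res 0.0006984688528447182 1709
[[300, 178], [298, 226], [339, 228], [340, 179]]
n [-0.5151884   0.01611483  0.85692545] slope 31.026894408727006 az 178.2084009300056
centroid (319.4852744310575, 203.18950803212851) [0.58415913 0.228534   0.10333954]
rect mm ((-0.5694599151611328, -0.03800010681152344), (42.16899490356445, 52.168296813964844), 89.77721405029297)
center [0.58347348 0.22852187 0.10292755]
(array([-0.5151884 ,  0.01611483,  0.85692545]), array([0.58347348, 0.22852187, 0.10292755]), array([ 0.85650655, -0.02679109,  0.51544037]), array([ 0.03126421,  0.99951116, -0.        ]))
[-0.51460376 -0.00765011  0.85739399] 30.974772985500444 0.0006816193492642501 [0.58242911 0.1981141  0.10267107] 508
[-0.02807487  0.99445404  0.10135564] 84.18276050387821 0.0017307423243071469 [0.57792004 0.26107187 0.10081117] 451
[-0.54491713  0.01167042  0.83840868] 33.02753980836326 0.0006483114592981034 [0.57810261 0.22140616 0.09958838] 625
```

```bash
cat > pl.py <<'E'
from h import *
from st import stage
import sys
def plate(tag,seed):
    n,c,x,y=stage(tag,seed); p,d,cp=load(tag); C=cloud(cp,d)
    X=C.reshape(-1,3); v=d.ravel()>0
    ok=v&(abs((X-c)@x)<.046)&(abs((X-c)@y)<.040)&(abs((X-c)@n)<.004)
    A=X[ok]; b=np.linalg.lstsq(np.c_[A[:,:2],np.ones(len(A))],A[:,2],rcond=None)[0]
    for _ in range(5):
        r=A[:,2]-np.c_[A[:,:2],np.ones(len(A))]@b; k=abs(r)<.0025
        b=np.linalg.lstsq(np.c_[A[k,:2],np.ones(k.sum())],A[k,2],rcond=None)[0]
    n=np.r_[-b[:2],1]; n/=np.linalg.norm(n); print("PLATE n",n,np.degrees(np.arccos(n[2])),k.sum(),len(A),"z at c",c[:2]@b[:2]+b[2])
plate(sys.argv[1],(int(sys.argv[2]),int(sys.argv[3])))
E
python3 pl.py w1 320 204
python3 - <<'E'
from h import *
# holder rough
p,d,cp=load("w1"); C=cloud(cp,d)
print(C[48,165],C[48,145], C[30,128])
m=((p.min(2)>150)|((p[:,:,1].astype(int)-p[:,:,0]>3))).astype(np.uint8); m[:, :105]=0;m[:,185:]=0;m[95:]=0
c=max(cv2.findContours(m,0,2)[0],key=cv2.contourArea); print(cv2.minAreaRect(c)); b=cv2.boxPoints(cv2.minAreaRect(c)); W=onz(cp,b,.006); print(W.round(4),W.mean(0))
E
```

```text
area 1992.0 ((319.6238708496094, 203.02598571777344), (42.2133674621582, 49.70686721801758), 2.385944128036499)
res 0.0006984688528447182 1709
[[300, 178], [298, 226], [339, 228], [340, 179]]
n [-0.5151884   0.01611483  0.85692545] slope 31.026894408727006 az 178.2084009300056
centroid (319.4852744310575, 203.18950803212851) [0.58415913 0.228534   0.10333954]
rect mm ((-0.5694599151611328, -0.03800010681152344), (42.16899490356445, 52.168296813964844), 89.77721405029297)
center [0.58347348 0.22852187 0.10292755]
PLATE n [-0.51339738  0.01800717  0.85796205] 30.911473896366346 6879 6896 z at c 0.1027058726023336
[0.42089969 0.0449592  0.00614999] [0.42303027 0.0269072  0.01672841] [0.41022756 0.0241263  0.04027588]
((144.5, 46.99999237060547), (78.99998474121094, 93.99998474121094), 0.0)
[[ 0.4727 -0.0361  0.006 ]
 [ 0.3707 -0.017   0.006 ]
 [ 0.3707  0.0734  0.006 ]
 [ 0.4727  0.0613  0.006 ]] [0.42170047 0.02040714 0.006     ]
```

Call:
{"method": "drive_tool", "body": {"targets": [0.5, -4, 0, 0, 0, 0, 1, -8, 0, 0, 0, 0, 1.5, -12, 0, 0, 0, 0, 2, -16, 0, 0, 0, 0, 2.5, -20, 0, 0, 0, 0, 3, -24, 0, 0, 0, 0, 3, -28, 0, 0, 0, 0, 3, -32, 0, 0, 0, 0, 3, -36, 0, 0, 0, 0, 3, -39, 0, 0, 0, 0, 3, -40.7, 0, 0, 0, 0, 3, -40.7, 0, 0, 0, 0]}}

```text
time: 2.4
position: [0.5404, -0.1812, 0.2307]
tool_rot: [0.001, 1.0, -0.001, 0.0]
ft_force: [0.2, 0.7, -0.1]
grip_width: 0.0871
```

Call:
{"method": "drive_tool", "body": {"targets": [0, 0, 0, 0, 0, 0, 0, 0, 0, 0, 0, 0, 0, 0, 0, 0, 0, 0]}}

```text
time: 2.65
position: [0.54, -0.1766, 0.2306]
tool_rot: [-0.001, 1.0, 0.0, -0.0]
ft_force: [-0.0, 0.2, 0.3]
grip_width: 0.0868
```

```bash
python3 - <<'E'
from h import *
o,p,d,cp=snap("w2"); print(o["time"],o["position"],o["tool_rot"].round(4),o["joint_velocities"].round(3),o["q"].round(2))
E
```

```text
2.65 [ 0.5400097  -0.17660292  0.23056166] [-9.e-04  1.e+00  4.e-04 -3.e-04] [ 0.     0.001 -0.005 -0.003 -0.003 -0.002] [-0.51  0.44  1.57  0.    1.13 -2.09]
```

View pics/w2.png

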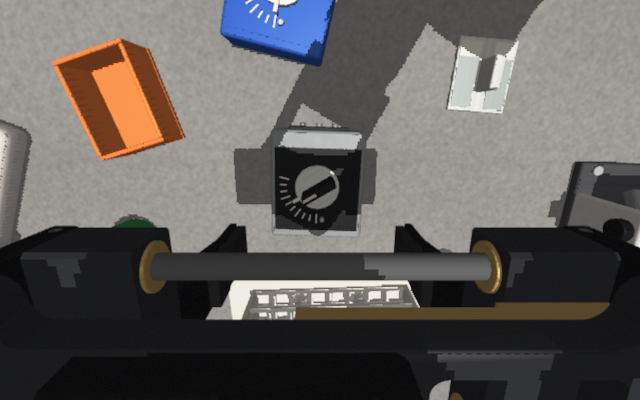

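```bash
python3 - <<'E'
from h import *
p,d,cp=load("w2")
c=p[125:245,265:375,::-1]; cv2.imwrite("pics/w2c.png",cv2.resize(c,None,fx=5,fy=5,interpolation=cv2.INTER_CUBIC))
E
```

```text
(no output)
```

View pics/w2c.png

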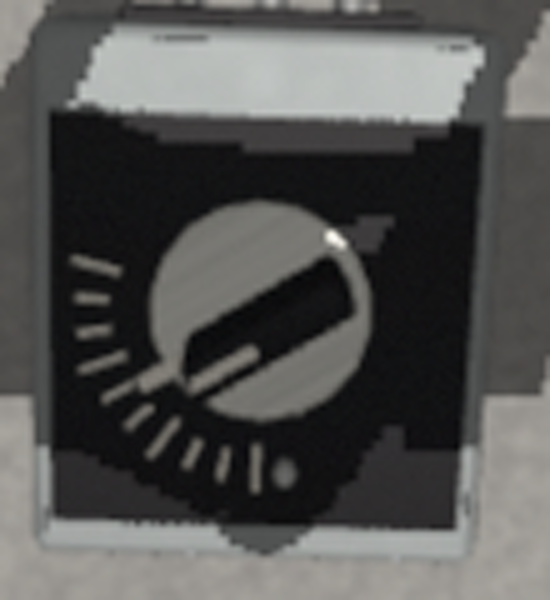

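The crop shows the knob bar with its white pointer to the lower left at crop (220,370). The first tick is straight down at (258,468), so the reading is about 1.0 rad. I'll measure the bar from depth.

```bash
python3 - <<'E'
from h import *
p,d,cp=load("w2"); C=cloud(cp,d)
S=C[125:245,265:375]
pts=S[(S[...,2]>.08)&(S[...,2]<.095)]
r=cv2.minAreaRect((pts[:,:2]*1000).astype(np.float32)); print("bar",r,len(pts),np.median(pts[:,2]))
u,s,v=np.linalg.svd(pts[:,:2]-pts[:,:2].mean(0),full_matrices=False); print(v[0],np.degrees(np.arctan2(v[0][1],v[0][0])),pts[:,:2].mean(0))
# skirt
im=p[125:245,265:375]; 
# skirt ellipse: grey mid brightness in region
g=im.astype(int).mean(2); m=((g>75)).astype(np.uint8); m[:35]=0
k=cv2.morphologyEx(m,cv2.MORPH_OPEN,np.ones((5,5))); 
n,l,st,ce=cv2.connectedComponentsWithStats(k)
print(st,ce.round(1))
for i in range(1,n):
    if 300<st[i,4]<2500:
        c=max(cv2.findContours((l==i).astype(np.uint8),0,2)[0],key=cv2.contourArea); W=onz(cp,c[:,0]+[265,125],.0565); print(i,cv2.minEnclosingCircle((W[:,:2]*1000).astype(np.float32)))
# gauge top outline by depth
gp=S[(abs(S[...,2]-.05)<.006)]; print(cv2.minAreaRect((gp[:,:2]*1000).astype(np.float32)))
E
```

```text
bar ((548.8804931640625, -178.01065063476562), (10.311833381652832, 39.88991928100586), 30.46657943725586) 369 0.08646701260504258
[ 0.50744177 -0.86168605] -59.50642310420567 [ 0.5480675  -0.17797865]
[[   0    0  110  106 9742]
 [   0   35    3   13   39]
 [  30   41   38   31  630]
 [   0   49    5   19   92]
 [ 107   61    3    5   15]
 [  44   65   29   19  299]
 [   0   73    5    5   25]
 [   0   76  110   44 2358]] [[ 54.8  48.3]
 [  1.   41. ]
 [ 45.7  52.8]
 [  1.9  57.7]
 [108.   63. ]
 [ 59.1  75. ]
 [  2.   75. ]
 [ 58.3 105.8]]
2 ((545.96728515625, -182.88760375976562), 25.211240768432617)
7 ((597.4881591796875, -176.78631591796875), 71.14710998535156)
((549.4631958007812, -179.71209716796875), (110.14490509033203, 128.94583129882812), 88.17079162597656)
```

Call:
{"method": "drive_tool", "body": {"targets": [-0.3, -0.1, 1, 0, 0, 7, -0.6, -0.2, 2, 0, 0, 14, -1, -0.3, 3.5, 0, 0, 21, -1, -0.3, 5, 0, 0, 28, -1, -0.3, 6.5, 0, 0, 35, -1, -0.3, 8, 0, 0, 42, -1, -0.3, 9.5, 0, 0, 49, -1, -0.3, 11, 0, 0, 56, -1, -0.3, 12, 0, 0, 59.5, -1, -0.3, 12.5, 0, 0, 59.5, -1, -0.3, 12.5, 0, 0, 59.5]}}

```text
time: 3.62
position: [0.5497, -0.1804, 0.1045]
tool_rot: [0.495, 0.869, 0.0, -0.001]
ft_force: [-0.5, -0.5, 0.5]
grip_width: 0.087
```

```bash
python3 - <<'E'
from h import *
from rig import robot
o=robot.get_obs(); print(o["time"],o["position"],o["q"].round(2),o["ft_force"])
a=np.radians(120.5); x=np.array([np.cos(a),np.sin(a),0]); z=np.array([0,0,-1.]); Rm=np.c_[x,np.cross(z,x),z]
print(delta(o,[.5499,-.1797,.062],Rm))
E
```

```text
3.6167 [ 0.5496707  -0.18041419  0.10450126] [-0.51  0.63  1.65  0.    0.87 -1.05] [-0.50714969 -0.47542101  0.45750219]
(array([0.04, 0.06, 4.25]), array([-0.07, -0.13,  0.15]))
```

Call:
{"method": "drive_tool", "body": {"targets": [0, 0, 1.5, 0, 0, 0, 0, 0, 3, 0, 0, 0, 0, 0, 4.2, 0, 0, 0, 0, 0, 4.2, 0, 0, 0]}}

```text
time: 3.95
position: [0.5492, -0.1809, 0.062]
tool_rot: [0.496, 0.868, -0.0, -0.002]
ft_force: [-0.2, 1.1, 0.5]
grip_width: 0.0871
```

Call:
{"method": "drive_tool", "body": {"targets": [0, 0, 0, 0, 0, 0, 0, 0, 0, 0, 0, 0, 0, 0, 0, 0, 0, 0, 0, 0, 0, 0, 0, 0, 0, 0, 0, 0, 0, 0, 0, 0, 0, 0, 0, 0, 0, 0, 0, 0, 0, 0, 0, 0, 0, 0, 0, 0], "grip": 1, "squeeze": 12}}

```text
time: 4.62
position: [0.5503, -0.1819, 0.0637]
tool_rot: [0.497, 0.868, -0.0, 0.0]
ft_force: [0.0, -0.8, 0.2]
grip_width: 0.0416
```

Call:
{"method": "drive_tool", "body": {"targets": [0, 0, 0, 0, 0, 0, 0, 0, 0, 0, 0, 0, 0, 0, 0, 0, 0, 0, 0, 0, 0, 0, 0, 0, 0, 0, 0, 0, 0, 0, 0, 0, 0, 0, 0, 0, 0, 0, 0, 0, 0, 0, 0, 0, 0, 0, 0, 0]}}

```text
time: 5.28
position: [0.5503, -0.1818, 0.0635]
tool_rot: [0.496, 0.868, 0.0, 0.0]
ft_force: [0.5, 0.2, -0.4]
grip_width: 0.0096
```

Call:
{"method": "drive_tool", "body": {"targets": [0, 0, 0, 0, 0, -6, 0, 0, 0, 0, 0, -12, 0, 0, 0, 0, 0, -18, 0, 0, 0, 0, 0, -24, 0, 0, 0, 0, 0, -30, 0, 0, 0, 0, 0, -36, 0, 0, 0, 0, 0, -42, 0, 0, 0, 0, 0, -48, 0, 0, 0, 0, 0, -53, 0, 0, 0, 0, 0, -56, 0, 0, 0, 0, 0, -58, 0, 0, 0, 0, 0, -58]}}

```text
time: 6.28
position: [0.551, -0.1806, 0.0635]
tool_rot: [0.014, 1.0, 0.001, 0.001]
ft_force: [2.8, 3.5, -0.8]
grip_width: 0.0097
```

Call:
{"method": "drive_tool", "body": {"targets": [0, 0, 0, 0, 0, -1, 0, 0, 0, 0, 0, -2, 0, 0, 0, 0, 0, -3, 0, 0, 0, 0, 0, -3]}}

```text
time: 6.62
position: [0.5512, -0.1806, 0.0635]
tool_rot: [-0.012, 1.0, 0.001, 0.001]
ft_force: [3.3, 5.2, -1.2]
grip_width: 0.0105
```

```bash
python3 - <<'E'
from rig import robot
o=robot.get_obs(); print(o["time"],o["position"],o["tool_rot"],o["ft_force"],o["moment"],o["joint_torque"].round(2))
E
```

```text
6.6167 [ 0.55120069 -0.18058777  0.06352547] [-1.17084815e-02  9.99930436e-01  1.04150807e-03  9.74107582e-04] [ 3.25587127  5.15298229 -1.15517508] [ 0.70838592 -0.5408474  -0.29923004] [ -2.71 -44.39 -10.51  -1.35   0.23  -0.36]
```

Call:
{"method": "drive_tool", "body": {"targets": [0, 0, 0, 0, 0, 1.5, 0, 0, 0, 0, 0, 3, 0, 0, 0, 0, 0, 3]}}

```text
time: 6.87
position: [0.5511, -0.1806, 0.0635]
tool_rot: [0.015, 1.0, 0.001, 0.001]
ft_force: [3.3, 4.9, -0.5]
grip_width: 0.0103
```

Call:
{"method": "drive_tool", "body": {"targets": [0, 0, 0, 0, 0, 0, 0, 0, 0, 0, 0, 0, 0, 0, 0, 0, 0, 0, 0, 0, 0, 0, 0, 0, 0, 0, 0, 0, 0, 0, 0, 0, 0, 0, 0, 0], "grip": 0}}

```text
time: 7.37
position: [0.5502, -0.1821, 0.0636]
tool_rot: [0.014, 1.0, -0.0, -0.0]
ft_force: [0.1, 0.4, 0.1]
grip_width: 0.0396
```

Call:
{"method": "drive_tool", "body": {"targets": [0, 0, -3, 0, 0, 0, 0, 0, -6, 0, 0, 0, 0, 0, -10, 0, 0, 0, 0, 0, -14, 0, 0, 0, 0, 0, -16, 0, 0, 0, 0, 0, -16, 0, 0, 0, 0, 0, -16, 0, 0, 0], "grip": 0}}

```text
time: 7.95
position: [0.5507, -0.1822, 0.225]
tool_rot: [0.013, 1.0, -0.001, 0.001]
ft_force: [0.1, 1.4, -0.6]
grip_width: 0.0435
```

```bash
python3 - <<'E'
from h import *
o,p,d,cp=snap("w3"); print(o["time"],o["position"],o["tool_rot"])
C=cloud(cp,d); X=C.reshape(-1,3); k=(X[:,2]>.08)&(X[:,2]<.095)&(np.hypot(X[:,0]-.55,X[:,1]+.18)<.04)
pts=X[k]; print(cv2.minAreaRect((pts[:,:2]*1000).astype(np.float32)),k.sum())
k=(abs(X[:,2]-.05)<.006)&(np.hypot(X[:,0]-.55,X[:,1]+.18)<.1); print(cv2.minAreaRect((X[k,:2]*1000).astype(np.float32)))
a=proj(cp,[[.55,-.18,.08]])[0].astype(int); c=p[max(a[1]-70,0):a[1]+70,a[0]-70:a[0]+70,::-1]; cv2.imwrite("pics/w3c.png",cv2.resize(c,None,fx=4,fy=4))
E
```

```text
7.95 [ 0.55074965 -0.18221995  0.22498454] [ 1.34227851e-02  9.99908564e-01 -8.29290406e-04  1.41592245e-03]
((547.5187377929688, -179.47401428222656), (9.512712478637695, 39.17461395263672), 88.39604187011719) 375
((549.2839965820312, -179.69227600097656), (110.21929168701172, 128.65914916992188), 88.27074432373047)
```

View pics/w3c.png

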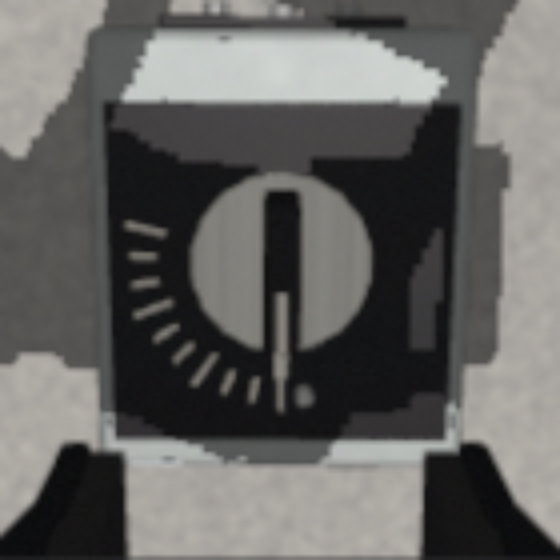

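The pointer now sits on the first tick and the bar is square with the box to 0.1°, so the knob is at zero. Next is the holder.

Call:
{"method": "drive_tool", "body": {"targets": [2.5, 4, 0, 0, 0, 0, 5, 8, 0, 0, 0, 0, 8, 12, 0, 0, 0, 0, 10, 15, 0, 0, 0, 0, 12, 18, 0, 0, 0, 0, 13, 20, 0, 0, 0, 0, 13, 20, 0, 0, 0, 0, 13, 20, 0, 0, 0, 0, 13, 20, 0, 0, 0, 0]}}

```text
time: 8.75
position: [0.4258, 0.0213, 0.2227]
tool_rot: [0.013, 1.0, -0.0, -0.001]
ft_force: [0.0, 0.5, 0.2]
grip_width: 0.0436
```

```bash
python3 - <<'E'
from h import *
o,p,d,cp=snap("w4"); print(o["time"],o["position"],o["tool_rot"],o["joint_velocities"].round(3))
C=cloud(cp,d); X=C.reshape(-1,3); near=np.hypot(X[:,0]-.42,X[:,1]-.02)<.07
k=near&(X[:,2]>.034)&(X[:,2]<.05); pts=X[k]; print("fin",cv2.minAreaRect((pts[:,:2]*1000).astype(np.float32)),k.sum(),np.median(pts[:,2]))
k=near&(X[:,2]>.0035)&(X[:,2]<.05); print("plate",cv2.minAreaRect((X[k,:2]*1000).astype(np.float32)),k.sum())
E
```

```text
8.75 [0.4257908  0.02131527 0.22267406] [ 1.31242124e-02  9.99913678e-01 -7.31618697e-05 -6.21961164e-04] [-0.022  0.007 -0.027  0.002  0.005  0.   ]
fin ((421.5642395019531, 20.795515060424805), (11.956158638000488, 35.62873458862305), 85.40252685546875) 306 0.03988203470697119
plate ((421.8267822265625, 20.856319427490234), (70.00993347167969, 83.9737777709961), 85.50746154785156) 3475
```

View pics/w4.png

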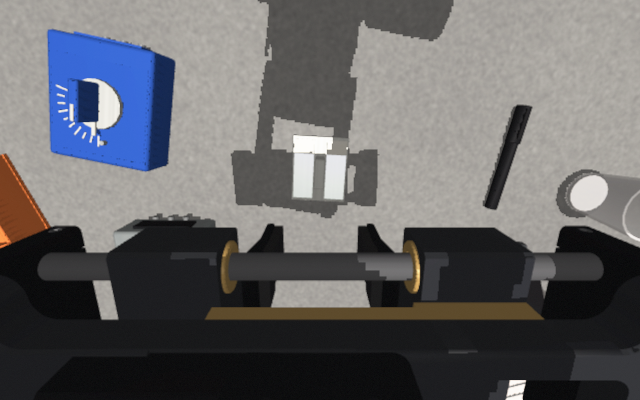

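```bash
cat > go.py <<'E'
from h import *
from rig import robot
import sys
def down(az): 
    a=np.radians(az); x=np.array([np.cos(a),np.sin(a),0]); z=np.array([0,0,-1.]); return np.c_[x,np.cross(z,x),z]
E
python3 - <<'E'
from go import *
o=robot.get_obs(); print(o["position"],o["q"].round(2)); print(delta(o,[.4216,.0208,.010],down(175.45)))
E
```

```text
[0.42633205 0.02082582 0.22286711] [-0.21  0.26  1.9  -0.    0.98 -1.76]
(array([ 4.600e-01, -1.000e-02,  2.129e+01]), array([-0.01, -0.04,  2.99]))
```

Call:
{"method": "drive_tool", "body": {"targets": [0.1, 0, 4, 0, 0, 1, 0.3, 0, 8, 0, 0, 3, 0.45, 0, 12, 0, 0, 3, 0.45, 0, 15, 0, 0, 3, 0.45, 0, 16, 0, 0, 3, 0.45, 0, 16, 0, 0, 3]}}

```text
time: 9.3
position: [0.4202, 0.0207, 0.0604]
tool_rot: [0.041, 0.999, 0.001, -0.003]
ft_force: [0.4, 0.7, 1.0]
grip_width: 0.0432
```

```bash
python3 - <<'E'
from go import *
o=robot.get_obs(); print(o["position"],o["q"].round(2)); print(delta(o,[.4216,.0208,.0105],down(175.45)))
E
```

```text
[0.42022632 0.02067345 0.06037792] [-0.22  0.58  2.07 -0.    0.5  -1.71]
(array([-0.17,  0.02,  4.99]), array([ 0.04, -0.37, -0.12]))
```

Call:
{"method": "drive_tool", "body": {"targets": [0, 0, 2, 0, 0, 0, 0, 0, 4, 0, 0, 0, 0, 0, 4.9, 0, 0, 0, 0, 0, 4.9, 0, 0, 0]}}

```text
time: 9.63
position: [0.4214, 0.021, 0.0135]
tool_rot: [0.04, 0.999, 0.0, -0.001]
ft_force: [-0.2, 0.2, 0.3]
grip_width: 0.0433
```

Call:
{"method": "drive_tool", "body": {"targets": [0, 0, 0, 0, 0, 0, 0, 0, 0, 0, 0, 0, 0, 0, 0, 0, 0, 0, 0, 0, 0, 0, 0, 0, 0, 0, 0, 0, 0, 0, 0, 0, 0, 0, 0, 0, 0, 0, 0, 0, 0, 0, 0, 0, 0, 0, 0, 0, 0, 0, 0, 0, 0, 0], "grip": 1, "squeeze": 25}}

```text
time: 10.38
position: [0.4216, 0.0216, 0.0151]
tool_rot: [0.04, 0.999, -0.0, 0.001]
ft_force: [0.1, 0.1, 6.7]
grip_width: 0.012
```

```bash
python3 - <<'E'
from go import *
o=robot.get_obs(); print(o["time"],o["position"],o["grip_width"],o["ft_force"],o["tool_rot"])
E
```

```text
10.3833 [0.4215581  0.02159672 0.01507694] 0.012000783182146433 [0.14496958 0.13345715 6.67726239] [ 3.95024510e-02  9.99219269e-01 -1.28111434e-04  6.27087398e-04]
```

```bash
python3 - <<'E'
from h import *
o,p,d,cp=snap("w5"); print(o["time"],o["position"],o["ft_force"])
X=cloud(cp,d).reshape(-1,3); near=np.hypot(X[:,0]-.42,X[:,1]-.02)<.055
k=near&(X[:,2]>.002)&(X[:,2]<.012); print(np.median(X[k,2]),cv2.minAreaRect((X[k,:2]*1000).astype(np.float32)))
E
```

```text
10.3833 [0.4215581  0.02159672 0.01507694] [0.14496958 0.13345715 6.67726239]
0.006679297270608037 ((410.7445373535156, 16.241741180419922), (79.53211975097656, 92.8504867553711), 58.153690338134766)
```

View pics/w5.png

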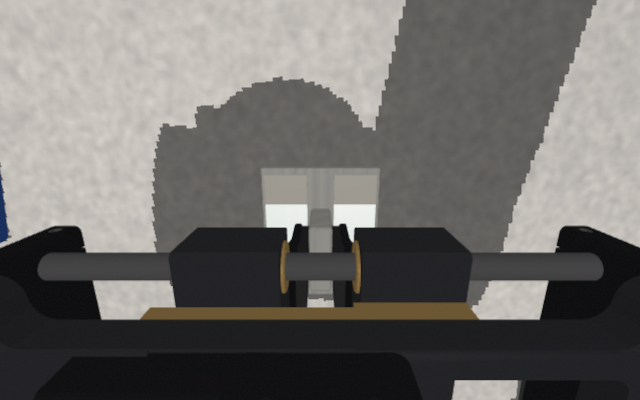

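Call:
{"method": "drive_tool", "body": {"targets": [0, 0, -1, 0, 0, 0, 0, 0, -3, 0, 0, 0, 0, 0, -6, 0, 0, 0, 0, 0, -10, 0, 0, 0, 0, 0, -14, 0, 0, 0, 0, 0, -17, 0, 0, 0, 0, 0, -19, 0, 0, 0, 0, 0, -20, 0, 0, 0, 0, 0, -20, 0, 0, 0, 0, 0, -20, 0, 0, 0, 0, 0, -20, 0, 0, 0]}}

```text
time: 11.35
position: [0.4201, 0.0219, 0.2136]
tool_rot: [0.04, 0.999, 0.0, -0.001]
ft_force: [-0.3, 0.2, -0.5]
grip_width: 0.0117
```

```bash
python3 - <<'E'
from h import *
o,p,d,cp=snap("w6"); print(o["time"],o["position"],o["ft_force"],o["grip_width"],o["q"].round(2))
Rt=Ro.from_quat(o["tool_rot"]).as_matrix()
T=(cloud(cp,d)-o["position"])@Rt   # tool coords
np.save("w6T.npy",T)
for u,v in ((290,185),(355,185),(285,215),(360,215),(320,180),(320,220)): print((u,v),T[v,u].round(4),p[v,u])
E
```

```text
11.35 [0.42006072 0.02194385 0.21355595] [-0.30440073  0.16462346 -0.52940264] 0.011672159412127752 [-0.21  0.27  1.93  0.    0.95 -1.71]
(290, 185) [ 0.0311 -0.0172  0.0076] [135 132 124]
(355, 185) [0.0312 0.0209 0.0075] [136 133 125]
(285, 215) [ 0.0125 -0.0208  0.0079] [211 215 211]
(360, 215) [0.012  0.0248 0.0094] [213 218 213]
(320, 180) [0.0339 0.0004 0.009 ] [249 248 245]
(320, 220) [ 0.0175  0.0004 -0.0149] [94 93 89]
```

View pics/w6.png

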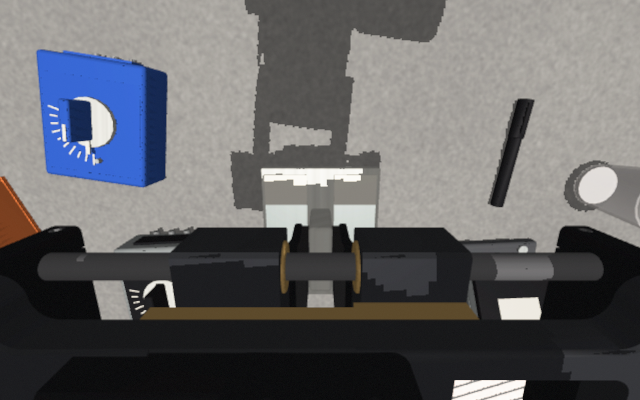

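```bash
cat > hp.py <<'E'
from h import *
import sys
def holder(tag,o):
    p,d,cp=load(tag); Rt=Ro.from_quat(o["tool_rot"]).as_matrix(); T=(cloud(cp,d)-o["position"])@Rt
    A=T[150:240,240:400].reshape(-1,3); k=(A[:,2]>.003)&(A[:,2]<.014)&(abs(A[:,1])<.045); A=A[k]
    for _ in range(4):
        b=np.linalg.lstsq(np.c_[A[:,:2],np.ones(len(A))],A[:,2],rcond=None)[0]; r=A[:,2]-np.c_[A[:,:2],np.ones(len(A))]@b; A=A[abs(r)<.0015] if len(A)>200 else A
    print("plane z=%.4fx%+.4fy%+.5f"%tuple(b),"deg pitch %.2f roll %.2f"%tuple(np.degrees(np.arctan(b[:2]))),len(A),r.std())
    print("x max",np.sort(A[:,0])[-5:],"y range",A[:,1].min(),A[:,1].max())
    near=A[A[:,0]>A[:,0].max()-.003]; print("near edge y",near[:,1].min(),near[:,1].max())
    # yaw: fit near edge x vs y by max x per y bin; 
    ys=np.arange(-.03,.03,.004); e=[A[(abs(A[:,1]-y)<.002)][:,0].max() for y in ys if (abs(A[:,1]-y)<.002).any()]
    f=np.polyfit(ys[:len(e)],e,1); print("edge x=%.4f + %.4f y"%(f[1],f[0]))
    xs=np.arange(.012,.040,.003)
    for s in (1,-1):
        e=np.array([(s*A[abs(A[:,0]-x)<.0015][:,1]).max()*s for x in xs]); print("side",np.polyfit(xs,e,1), e.round(4))
E
python3 - <<'E'
from hp import *
from rig import robot
holder("w6",robot.get_obs())
E
```

```text
plane z=0.0112x+0.0009y+0.00785 deg pitch 0.64 roll 0.05 6298 0.000637762421916471
x max [0.04155382 0.04155987 0.04156213 0.04158955 0.04159776] y range -0.03418957543046123 0.035701321750718384
near edge y -0.03415753591533229 0.035564939364456614
edge x=0.0415 + -0.0004 y
side [0.00293057 0.03534707] [0.0352 0.0356 0.0354 0.0354 0.0352 0.0356 0.0355 0.0354 0.0351 0.0357]
side [-0.00472082 -0.03386608] [-0.0336 -0.0342 -0.0341 -0.034  -0.0338 -0.0342 -0.0341 -0.034  -0.0338
 -0.0342]
```

```bash
cat >> go.py <<'E'
def stgR(slope=30.9,yaw=-1.9):
    s,w=np.radians(slope),np.radians(yaw); h=np.array([np.cos(w),np.sin(w),0]); Z=np.array([0,0,1.])
    xs=np.cos(s)*h+np.sin(s)*Z; n=-np.sin(s)*h+np.cos(s)*Z; ys=np.cross(n,xs); return xs,ys,n
C0=np.array([.5835,.2285,.1028])
def place(h,slope=30.9,yaw=-1.9,tz=.014,hx=-.0005,hy=.0008,c0=C0):
    xs,ys,n=stgR(slope,yaw); return c0+n*(tz+h)+hx*xs-hy*ys, np.c_[-xs,ys,-n]
E
python3 - <<'E'
from go import *
o=robot.get_obs(); P,R=place(.06); print(P,delta(o,P,R))
print(delta(o,P+[-.03,0,.05],R))
E
```

```text
[0.54506352 0.22897463 0.16604003] (array([-10.84,  21.63,   4.7 ]), array([ -0.68, -31.08,  -2.58]))
(array([-7.84, 21.39, -0.29]), array([ -0.68, -31.08,  -2.58]))
```

Call:
{"method": "drive_tool", "body": {"targets": [-1, 2, 0, 0, 0, 0, -2, 5, 0, 0, -4, 0, -3, 8, 0, 0, -9, -1, -4, 11, 0, -0.2, -14, -1, -5, 14, 0, -0.3, -19, -2, -6, 17, -0.3, -0.5, -24, -2.5, -7, 19.5, -0.3, -0.7, -29, -2.6, -7.8, 21.4, -0.3, -0.7, -31, -2.6, -7.8, 21.4, -0.3, -0.7, -31, -2.6, -7.8, 21.4, -0.3, -0.7, -31, -2.6, -7.8, 21.4, -0.3, -0.7, -31, -2.6]}}

```text
time: 12.32
position: [0.5148, 0.2283, 0.216]
tool_rot: [0.016, 0.964, -0.005, 0.265]
ft_force: [0.7, -0.4, -1.7]
grip_width: 0.0116
```

```bash
python3 - <<'E'
from go import *
o,p,d,cp=snap("w7"); print(o["time"],o["position"],o["ft_force"],o["grip_width"],o["q"].round(2),o["joint_velocities"].round(3))
P,R=place(.06);print(delta(o,P,R)); P,R=place(.025);print(delta(o,P,R))
from hp import holder; holder("w7",o)
E
```

```text
12.3167 [0.51484249 0.2282857  0.21597871] [ 0.707374   -0.36198272 -1.74175215] 0.011554382677855028 [ 0.32  0.35  1.96 -0.52  0.37 -0.78] [-0.022 -0.018 -0.002 -0.003 -0.004  0.007]
(array([-0.04,  0.18,  5.83]), array([-0.09, -0.13,  0.07]))
(array([-0.05,  0.18,  9.33]), array([-0.09, -0.13,  0.07]))
plane z=0.0099x+0.0004y+0.00854 deg pitch 0.56 roll 0.02 6319 0.0006396757760024433
x max [0.04160265 0.04160982 0.04161324 0.04161914 0.04163756] y range -0.034238817803764705 0.03562208517703285
near edge y -0.03419833980326042 0.035539594380374795
edge x=0.0416 + -0.0001 y
side [-0.00106058  0.03541676] [0.0352 0.0355 0.0355 0.0354 0.0352 0.0356 0.0354 0.0353 0.0351 0.0355]
side [-0.00425221 -0.03388185] [-0.0338 -0.0342 -0.034  -0.0339 -0.0337 -0.0342 -0.0341 -0.034  -0.0338
 -0.0342]
```

View pics/w7.png

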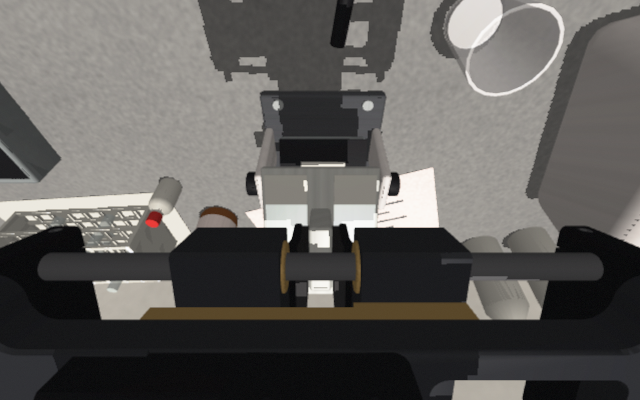

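Call:
{"method": "drive_tool", "body": {"targets": [0, 0.1, 2, 0, 0, 0, 0, 0.2, 4, 0, 0, 0, 0, 0.2, 6, 0, 0, 0, 0, 0.2, 7.5, 0, 0, 0, 0, 0.2, 8.5, 0, 0, 0, 0, 0.2, 9.2, 0, 0, 0, 0, 0.2, 9.2, 0, 0, 0, 0, 0.2, 9.2, 0, 0, 0]}}

```text
time: 13.03
position: [0.5634, 0.2278, 0.1383]
tool_rot: [0.017, 0.964, -0.005, 0.267]
ft_force: [-0.1, 0.6, -1.0]
grip_width: 0.0118
```

```bash
python3 - <<'E'
from go import *
o,p,d,cp=snap("w8"); print(o["time"],o["position"],o["ft_force"],o["grip_width"],o["joint_velocities"].round(3))
for h in (.025,.01,0): P,R=place(h);print(delta(o,P,R))
Rt=Ro.from_quat(o["tool_rot"]).as_matrix(); T=(cloud(cp,d)-o["position"])@Rt; np.save("w8T.npy",T)
for v in range(130,175,4): print(v,[(T[v,u]*1000).round(1).tolist() for u in (285,300,320,340,355)])
E
```

```text
13.0333 [0.56344923 0.22780575 0.13834358] [-0.12126026  0.63102336 -1.02790363] 0.011805365546698417 [ 0.012 -0.019  0.002  0.002 -0.002  0.004]
(array([0.16, 0.06, 0.18]), array([-0.1 ,  0.04, -0.06]))
(array([0.16, 0.06, 1.68]), array([-0.1 ,  0.04, -0.06]))
(array([0.16, 0.06, 2.68]), array([-0.1 ,  0.04, -0.06]))
130 [[57.7, -31.2, 111.5], [57.8, -17.6, 110.6], [57.8, 0.3, 110.4], [57.8, 18.2, 110.1], [57.8, 31.7, 110.4]]
134 [[54.2, -31.3, 112.1], [54.2, -17.8, 112.1], [54.2, 0.3, 110.9], [54.2, 18.4, 111.5], [54.1, 32.1, 113.1]]
138 [[50.4, -31.7, 114.6], [50.4, -18.0, 114.6], [50.4, 0.3, 115.3], [50.4, 18.7, 115.1], [50.5, 32.3, 114.2]]
142 [[51.4, -25.7, 61.8], [51.2, -14.6, 63.3], [51.3, 0.3, 63.3], [51.1, 15.4, 64.7], [51.2, 26.6, 64.2]]
146 [[50.5, -23.3, 41.0], [50.6, -13.1, 40.1], [50.4, 0.4, 42.2], [50.5, 13.9, 41.2], [50.5, 24.1, 41.3]]
150 [[70.7, 0.5, -162.0], [47.8, -13.2, 41.0], [47.8, 0.4, 41.4], [47.8, 13.9, 40.8], [47.8, 24.2, 41.4]]
154 [[44.9, -23.6, 42.2], [45.1, -13.2, 40.7], [45.1, 0.4, 40.6], [45.1, 14.0, 40.8], [45.3, 24.1, 39.9]]
158 [[42.2, -23.7, 42.2], [42.3, -13.3, 41.4], [42.3, 0.4, 41.5], [42.4, 14.0, 41.0], [42.4, 24.3, 40.8]]
162 [[39.7, -23.5, 40.1], [39.6, -13.4, 41.0], [39.4, 0.4, 42.3], [39.7, 14.0, 40.2], [39.7, 24.3, 40.5]]
166 [[41.5, -20.4, 13.0], [41.3, -11.6, 14.2], [41.4, 0.4, 13.5], [41.4, 12.3, 13.8], [41.4, 21.3, 14.1]]
170 [[39.8, -20.0, 8.9], [40.0, -11.2, 8.2], [39.8, 0.4, 9.1], [39.8, 12.1, 9.3], [40.0, 20.6, 8.0]]
174 [[37.2, -20.3, 10.6], [37.6, -11.3, 8.3], [37.2, 0.4, 10.3], [37.6, 12.0, 8.6], [37.4, 20.9, 9.3]]
```

View pics/w8.png

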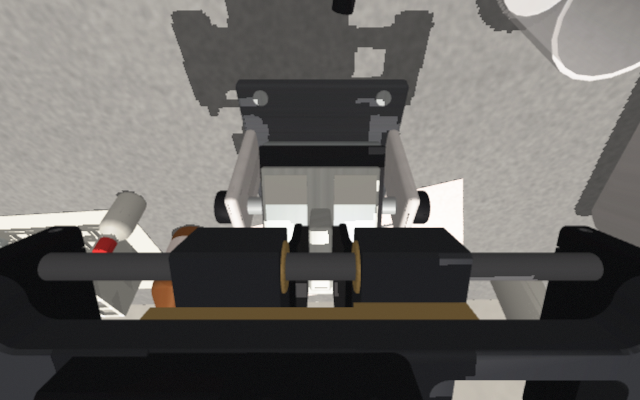

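```bash
python3 - <<'E'
from go import *
T=np.load("w8T.npy"); A=T[140:166].reshape(-1,3); k=(abs(A[:,2]-.041)<.004)&(A[:,0]>.040)&(A[:,0]<.052)&(abs(A[:,1])<.05); A=A[k]
print(len(A),A[:,1].min(),A[:,1].max(),np.median(A[:,2]))
for y in np.arange(-.04,.041,.01):
    B=A[abs(A[:,1]-y)<.003]; print(round(y,3),B[:,0].max().round(4),len(B),np.median(B[:,2]).round(4))
print(np.linalg.lstsq(np.c_[A[:,:2],np.ones(len(A))],A[:,2],rcond=None)[0])
E
```

```text
2011 -0.041196160653634566 0.04482465397101216 0.041083017662033774
-0.04 0.0506 98 0.0412
-0.03 0.0506 137 0.0411
-0.02 0.0505 144 0.041
-0.01 0.0506 143 0.0412
0.0 0.0506 128 0.0411
0.01 0.0506 143 0.0411
0.02 0.0506 141 0.0412
0.03 0.0507 140 0.041
0.04 0.0507 139 0.0411
[-0.00479144 -0.00073079  0.04130647]
```

```bash
python3 - <<'E'
from h import *
p,d,cp=load("w4"); X=cloud(cp,d).reshape(-1,3)
a=np.radians(-4.5); ux=np.array([np.cos(a),np.sin(a),0]); uy=np.array([-np.sin(a),np.cos(a),0]); c=np.array([.4217,.0208,0])
l=np.c_[(X-c)@ux,(X-c)@uy,X[:,2]]
# same visible portion: robot side (-x) in holder
for lo,hi in ((-.042,.042),(-.042,-.012)):
    k=(l[:,0]>lo)&(l[:,0]<hi)&(abs(l[:,1])<.035)&(abs(l[:,1])>.009)&(l[:,2]>.003)&(l[:,2]<.012); A=l[k]
    print(k.sum(),np.linalg.lstsq(np.c_[A[:,:2],np.ones(len(A))],A[:,2],rcond=None)[0])
k=(X[:,2]<.003)&(abs(l[:,0])<.1)&(abs(l[:,1])<.1)&(d.ravel()>0)&(X[:,2]>-.01); A=l[k]; print("bench",k.sum(),np.linalg.lstsq(np.c_[A[:,:2],np.ones(len(A))],A[:,2],rcond=None)[0])
E
```

```text
2574 [ 9.15973009e-05 -8.03018939e-04  6.69828278e-03]
972 [ 0.01629716 -0.00088984  0.00712804]
bench 19168 [ 0.00058193 -0.00054479  0.00017067]
```

Call:
{"method": "drive_tool", "body": {"targets": [0.1, 0.05, 0.5, 0, 0, 0, 0.21, 0.1, 1, 0, 0, 0, 0.21, 0.1, 1.5, 0, 0, 0, 0.21, 0.1, 1.9, 0, 0, 0, 0.21, 0.1, 2.2, 0, 0, 0, 0.21, 0.1, 2.2, 0, 0, 0, 0.21, 0.1, 2.2, 0, 0, 0, 0.21, 0.1, 2.2, 0, 0, 0]}}

```text
time: 13.75
position: [0.5728, 0.2299, 0.119]
tool_rot: [0.016, 0.963, -0.005, 0.267]
ft_force: [-0.1, 0.3, -1.0]
grip_width: 0.0116
```

```bash
cat > look.py <<'E'
from go import *
import sys
o,p,d,cp=snap(sys.argv[1]); xs,ys,n=stgR(); print(o["time"],o["position"],"Fn",o["ft_force"]@n,"Fx",o["ft_force"]@xs,"Fy",o["ft_force"]@ys,o["moment"].round(2),o["grip_width"])
P,R=place(0); print(delta(o,P,R))
Rt=Ro.from_quat(o["tool_rot"]).as_matrix(); T=(cloud(cp,d)-o["position"])@Rt; np.save("T.npy",T)
A=T[130:200,225:420].reshape(-1,3)
H=A[(A[:,2]>.004)&(A[:,2]<.0125)&(A[:,0]>.012)&(A[:,0]<.043)&(abs(A[:,1])<.036)]
zs=np.median(A[(A[:,0]>.043)&(A[:,0]<.049)&(abs(A[:,1])<.035)][:,2]) 
S=A[(abs(A[:,2]-zs)<.004)&(A[:,0]>.0435)&(A[:,0]<.06)&(abs(A[:,1])<.05)]
print("stage z",zs,"xedge",np.sort(S[:,0])[-40],"y",S[:,1].min(),S[:,1].max(),"holder z0",np.median(H[:,2]),"xedge",np.sort(H[:,0])[-20],"y",H[:,1].min(),H[:,1].max())
f=lambda B:np.degrees(np.linalg.lstsq(np.c_[B[:,:2],np.ones(len(B))],B[:,2],rcond=None)[0][:2])
print("tilts",f(S),f(H),len(S),len(H))
E
python3 look.py w9
```

```text
13.75 [0.57280448 0.22988888 0.11901011] Fn -0.787618955299998 Fx -0.648470026288707 Fy 0.3309920612571289 [ 0.02  0.44 -0.08] 0.011584442355309164
(array([-0.04, -0.18,  0.54]), array([-0.01,  0.12,  0.02]))
stage z 0.020372786625491465 xedge 0.04869089530708963 y -0.0437147569168754 0.042261161033180415 holder z0 0.008825221094036485 xedge 0.04157872897662057 y -0.0343954218407322 0.035741381047492776
tilts [15.09607752  0.13701205] [2.35055216 0.02620496] 1335 3894
```

View pics/w9.png

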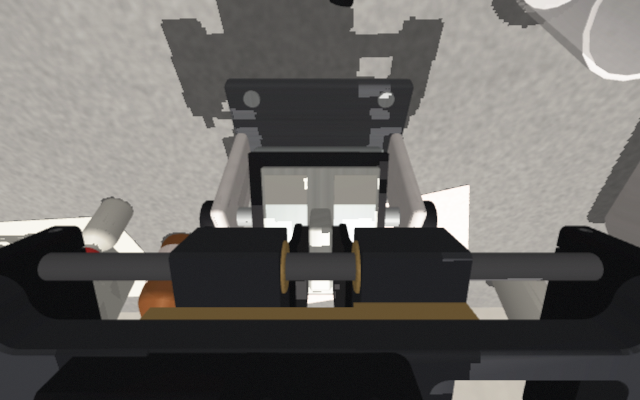

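Call:
{"method": "drive_tool", "body": {"targets": [0, -0.1, 0.15, 0, 0, 0, 0, -0.1, 0.3, 0, 0, 0, 0, -0.1, 0.4, 0, 0, 0, 0, -0.1, 0.5, 0, 0, 0, 0, -0.1, 0.6, 0, 0, 0, 0, -0.1, 0.65, 0, 0, 0, 0, -0.1, 0.65, 0, 0, 0, 0, -0.1, 0.65, 0, 0, 0]}}

```text
time: 14.47
position: [0.5761, 0.2288, 0.1133]
tool_rot: [0.016, 0.963, -0.005, 0.267]
ft_force: [-1.7, -0.1, 1.9]
grip_width: 0.0118
```

```bash
python3 look.py w10
```

```text
14.4667 [0.57612266 0.22879127 0.11328973] Fn 2.5408066374899585 Fx -0.49000056350677945 Fy -0.1384712877648272 [-0.07  0.45 -0.1 ] 0.011777638489547871
(array([-0.04, -0.08, -0.12]), array([-0.01,  0.11,  0.03]))
stage z 0.0157654641836678 xedge 0.04856444533763046 y -0.04271922814144241 0.04363517704768526 holder z0 0.008853152975507341 xedge 0.04159017498748936 y -0.0343805163093839 0.03570101690512123
tilts [15.99905152  0.05601198] [2.37468654 0.1141463 ] 1389 3886
```

Call:
{"method": "drive_tool", "body": {"targets": [0, 0, 0.08, 0, 0, 0, 0, 0, 0.16, 0, 0, 0, 0, 0, 0.24, 0, 0, 0, 0, 0, 0.3, 0, 0, 0, 0, 0, 0.35, 0, 0, 0, 0, 0, 0.35, 0, 0, 0, 0, 0, 0.35, 0, 0, 0, 0, 0, 0.35, 0, 0, 0]}}

```text
time: 15.18
position: [0.5779, 0.2287, 0.1103]
tool_rot: [0.016, 0.963, -0.005, 0.267]
ft_force: [-3.0, -0.4, 4.4]
grip_width: 0.0115
```

```bash
python3 look.py w11; python3 - <<'E'
import numpy as np
T=np.load("T.npy")*1000
for v in range(136,180,4): print(v,[T[v,u].round(1).tolist() for u in (275,300,340,365)])
E
```

```text
15.1833 [0.57792358 0.22872698 0.11028417] Fn 5.328649752818759 Fx -0.2909723702908614 Fy -0.5341789169355048 [-0.09  0.51 -0.13] 0.011526666433282906
(array([-0.05, -0.08, -0.47]), array([-0.01,  0.11,  0.03]))
stage z 0.01594019999851278 xedge 0.04857060236072496 y -0.04276699982784614 0.0434618468352838 holder z0 0.00881968916029571 xedge 0.041566039236369715 y -0.03443207977600514 0.03568667818306026
tilts [17.29900761  0.06254446] [2.22634693 0.04530333] 1403 3889
136 [[54.6, -35.4, 78.3], [54.6, -15.6, 78.9], [54.6, 16.3, 79.5], [54.6, 36.2, 79.3]]
140 [[51.2, -36.0, 81.8], [51.2, -15.8, 81.7], [51.2, 16.5, 82.3], [51.3, 36.7, 81.6]]
144 [[48.0, -36.3, 82.3], [47.8, -16.1, 84.4], [47.8, 16.7, 84.3], [47.9, 37.2, 84.0]]
148 [[49.6, -29.4, 36.3], [49.4, -13.0, 38.2], [49.6, 13.6, 36.7], [49.6, 30.3, 37.0]]
152 [[47.7, -28.6, 30.3], [47.8, -12.5, 29.4], [47.8, 13.2, 30.1], [47.6, 29.6, 31.9]]
156 [[47.4, -26.2, 13.5], [47.1, -11.6, 15.7], [47.2, 12.3, 14.8], [47.3, 27.1, 14.7]]
160 [[44.8, -26.5, 14.9], [44.8, -11.6, 15.0], [44.7, 12.4, 15.9], [44.8, 27.3, 15.5]]
164 [[42.3, -26.7, 15.7], [42.4, -11.6, 14.8], [42.4, 12.4, 15.2], [42.3, 27.5, 16.0]]
168 [[40.9, -25.8, 9.5], [40.9, -11.3, 9.5], [41.0, 12.0, 8.9], [41.0, 26.6, 9.2]]
172 [[38.3, -26.1, 10.7], [38.8, -11.2, 8.4], [38.7, 12.0, 8.9], [38.8, 26.6, 8.6]]
176 [[36.5, -25.8, 7.8], [36.5, -11.2, 7.9], [36.5, 12.0, 7.9], [36.5, 26.6, 8.0]]
```

View pics/w11.png

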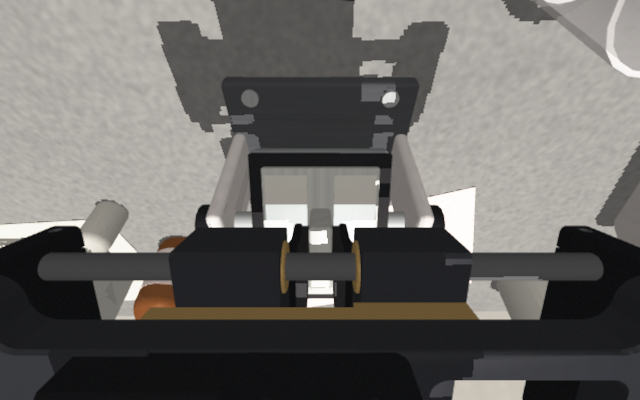

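Call:
{"method": "drive_tool", "body": {"targets": [0, 0, 0.03, 0, 0, 0, 0, 0, 0.06, 0, 0, 0, 0, 0, 0.06, 0, 0, 0, 0, 0, 0.06, 0, 0, 0, 0, 0, 0.06, 0, 0, 0, 0, 0, 0.06, 0, 0, 0]}}

```text
time: 15.73
position: [0.5783, 0.2287, 0.1098]
tool_rot: [0.016, 0.963, -0.005, 0.267]
ft_force: [-3.8, -1.4, 5.3]
grip_width: 0.012
```

```bash
python3 look.py w12; python3 - <<'E'
from h import *
from rig import robot
T=np.load("T.npy"); A=T[130:200,225:420].reshape(-1,3)
f=lambda B:np.linalg.lstsq(np.c_[B[:,:2],np.ones(len(B))],B[:,2],rcond=None)[0]
S=A[(abs(A[:,2]-.0152)<.003)&(A[:,0]>.0425)&(A[:,0]<.0475)&(abs(A[:,1])<.042)]
L=A[(abs(A[:,2]-.0152)<.003)&(abs(A[:,1])>.037)&(abs(A[:,1])<.042)&(A[:,0]>.01)&(A[:,0]<.0475)]
print("stage front",f(S),len(S),"sides+front",f(np.vstack([S,L])),len(L), L[:,0].min())
H=A[(abs(A[:,2]-.0085)<.0025)&(A[:,0]>.012)&(A[:,0]<.0405)&(abs(A[:,1])<.034)&(abs(A[:,1])>.009)]; print("holder",f(H),len(H))
p,d=robot.camera("scene"); cv2.imwrite("pics/s12.png",cv2.resize(p[210:310,330:450,::-1],None,fx=5,fy=5,interpolation=cv2.INTER_CUBIC))
E
```

```text
15.7333 [0.57828913 0.2287205  0.10975562] Fn 6.491073236456505 Fx -0.4528242375455496 Fy -1.550392836209727 [-0.07  0.43 -0.15] 0.011962076114515116
(array([-0.04, -0.08, -0.54]), array([-0.01,  0.11,  0.03]))
stage z 0.015930327093814513 xedge 0.04857887341277225 y -0.04268354026315704 0.04328527622245559 holder z0 0.008791423282691588 xedge 0.0415552715053682 y -0.03426603137413165 0.035644961259850914
tilts [16.28622773  0.02164345] [2.32632491 0.05813056] 1393 3890
stage front [-0.04105954  0.00025353  0.01700127] 1130 sides+front [-0.00647888  0.00053532  0.01544665] 716 0.019930460741677595
holder [ 3.83001986e-02 -7.78846469e-06  7.40494374e-03] 2600
```

View pics/s12.png

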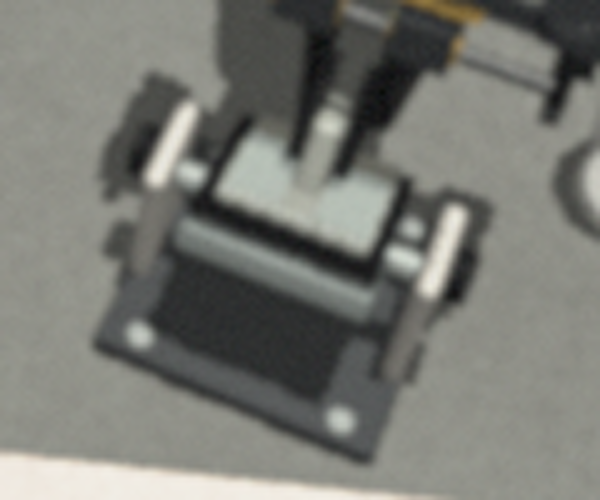

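```bash
python3 - <<'E'
from hp import *
from rig import robot
o=robot.get_obs(); print(o["time"],o["ft_force"])
for t in ("w9","w12"): 
    try: holder(t,o)
    except Exception as e: print(e)
E
```

```text
15.8333 [-3.42726839  0.36485228  5.69997383]
plane z=-0.0004x+0.0010y+0.00894 deg pitch -0.03 roll 0.06 2912 0.0005812146771532875
x max [0.04845511 0.04846229 0.0484626  0.04873933 0.04879204] y range -0.04276472946189793 0.04353047402572341
near edge y -0.04273958799920261 0.04311301705600366
edge x=0.0484 + -0.0001 y
side [0.00642622 0.04311494] [0.0431 0.0431 0.0435 0.0433 0.0431 0.0433 0.0435 0.0432 0.0433 0.0434]
side [-0.00044872 -0.04251757] [-0.0423 -0.0427 -0.0425 -0.0426 -0.0423 -0.0428 -0.0427 -0.0423 -0.0424
 -0.0426]
plane z=0.0112x+0.0003y+0.00853 deg pitch 0.64 roll 0.01 6277 0.0006263596742116217
x max [0.04152887 0.04155112 0.04158566 0.04159745 0.04164941] y range -0.034260943973035154 0.035511054159499504
near edge y -0.03424240924681392 0.035511054159499504
edge x=0.0415 + 0.0012 y
side [0.0105419  0.03497537] [0.0351 0.0349 0.0354 0.0352 0.0351 0.0354 0.0354 0.0353 0.0351 0.0355]
side [-0.00841575 -0.03379883] [-0.0336 -0.0343 -0.0341 -0.034  -0.0337 -0.0343 -0.034  -0.0338 -0.0341
 -0.0342]
```

```bash
python3 -c "
from rig import robot
print(robot.hand_in())"
```

```text
the job is handed in; nothing more can be done
None
```

I turned the reset knob to its zero stop, then picked up the slide holder and laid it flush on the tilted stage. I handed the job in at about 15.8 s, still gripping and pressing; the hand-in gave no verdict.

- **Knob:** it started at about 1.0 rad. After the turn the picture showed the pointer on the first tick and the bar square with the box to about 0.1°.
- **Slope and fit:** I measured the stage slope as 30.9°. After correcting for the reading bias I saw with the holder flat on the bench, the holder and plate faces agree to about 0.1–0.2°. The uncorrected depth fits differed by about 1°, still inside the 0.04 rad limit.
- **Centring:** the holder's middle is within about 1 mm of the plate's middle both ways, and it is square to well under 1°. This compares plate edges, because the holder covers the window.
- **Press:** the force along the plate's normal rose by about 7 N. With the unknown spring preload, that puts the plate about 5 to 6 mm in, but I couldn't read its travel directly. Sideways force stayed small, reading up to 1.6 N with noise.
- **Unexpected reading:** the tool read about 6.7 N upward while closing on the fin. It was gone after the lift, and the holder did not shift in the grip.
- **Other things:** I saw no contact with anything else on the bench, but I did not measure their positions again.

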